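# Make up the socket kit and the door kit in their foam inlays

### The job

Make up the two fitter's kits in their foam inlays, each thing lying flat at the bottom of its own cut-out: the yellow-floored inlay is the socket kit and takes the blue screwdriver (handle in the wide end of its cut-out), the roll of black tape and the drill bit case; the blue-floored inlay is the door kit, has its pencil already, and takes the tape measure and the wooden wedge. Leave the red screwdriver where it lies, and let go of everything at the end.

Things in the scene. Friction and masses are not known exactly. Their poses are not given: they have to be found in the camera images.
- yellow_inlay: Socket kit inlay: black foam 156 x 226 x 10 mm (x, y, z), fixed; origin centre of underside, y along the long side. Cut-outs 6 mm deep, yellow floors 4 mm above the worktop, centres (x, y) mm: screwdriver (47, 0), along y, wide part (42 x 118) for the handle at the +y end, 14 mm slot for the shaft; tape roll (-31, 57), round 74; bit case (-31, -52), 72 x 101, long side along y.
- blue_inlay: Door kit inlay: black foam 96 x 206 x 10 mm (x, y, z), fixed; origin at the centre of its underside, y along the long side. Cut-outs 6 mm deep with blue floors 4 mm above the worktop, centres (x, y) mm: tape measure (-13, -49), 54 x 90, long side along y; wedge (-13, 50), 44 x 86, long side along y. A red pencil is already fixed, flush, in the groove at x = 32.
- blue_screwdriver_axis (a point): Screwdriver with blue handle, lying, 192 mm long, 0.09 kg. This point is on its long axis at mid-length, 13 mm above what it lies on. y runs along the tool towards the handle end; handle 26 mm across from y = -6 to 96 mm, thin shaft from there to y = -96. Good grip: across the handle at y = 40 mm. It may roll, so x and z can turn about y.
- black_tape: Roll of black electrical tape lying flat, 58 mm across, 19 mm high, 0.05 kg. Origin at the centre of its underside, z up.
- bit_case: Small closed drill bit case, olive lid on black base, 85 (x) x 56 (y) x 23 mm, 0.12 kg. Origin at the centre of its underside; its body spans y = -28 to 24 mm, the rest is a small lid tab. Grip across y. Either way round in its cut-out.
- tape_measure: Yellow pocket tape measure with black disc, standing, 38 (x) x 74 (y) x 64 mm high, 0.24 kg. Origin at the centre of its underside; the case spans y = -30 to 37 mm with the hook. Grip across x. Either way round in its cut-out.
- wedge: Pale pine wedge lying flat, 28 (x) x 70 (y) x 16 mm high at its thick end, 0.02 kg. Origin at the centre of its underside; thick end at y = -35 mm, 3 mm thick at y = 35 mm. Grip across x near y = -15 mm (12 mm high there). Either way round in its cut-out.
- air_cooker: Tall black kitchen appliance at the back of the worktop, fixed, 215 (x) x 205 (y) x 264 mm; its front face is 90 mm in front of its origin (-x), with a small handle another 40 mm out; sides 103 mm either way. Nothing to do with the kits: keep the arm clear of it.
- red_screwdriver: Screwdriver with red handle, 222 mm long, 26 mm across the handle, lying loose at the right; belongs to neither kit, to be left alone. Origin at mid-length on its underside, y towards the handle.

How it is judged:
At the end, for the whole second after the job is handed in: Each of the five things lies on the floor of its own cut-out, within 12 mm of its centre (bit case and wedge 14 mm, tape measure 17 mm lengthways), origin under 3 mm above the floor, flat, along the cut-out, screwdriver handle in the wide part, at rest. Red screwdriver moved less than 30 mm (x of blue_screwdriver_axis in the frame of yellow_inlay between 0.035 and 0.059 m and y of blue_screwdriver_axis in the frame of yellow_inlay between -0.012 and 0.012 m and z of blue_screwdriver_axis in the frame of yellow_inlay below 0.0195 m and angle between the y axis of blue_screwdriver_axis and the y axis of yellow_inlay, either way round below 0.22 rad and x of black_tape in the frame of yellow_inlay between -0.043 and -0.019 m and y of black_tape in the frame of yellow_inlay between 0.045 and 0.069 m and z of each of black_tape, bit_case in the frame of yellow_inlay below 0.007 m and angle between each of black_tape, bit_case, tape_measure, wedge's own z axis and vertical below 0.1 rad and linear speed of each of black_tape, bit_case, tape_measure, wedge below 0.02 m/s and x of bit_case in the frame of yellow_inlay between -0.045 and -0.017 m and y of bit_case in the frame of yellow_inlay between -0.064 and -0.04 m and angle between the x axis of bit_case and the y axis of yellow_inlay, either way round below 0.35 rad and x of tape_measure in the frame of blue_inlay between -0.025 and -0.001 m and y of tape_measure in the frame of blue_inlay between -0.066 and -0.032 m and z of each of tape_measure, wedge in the frame of blue_inlay below 0.007 m and angle between the y axis of tape_measure and the y axis of blue_inlay, either way round below 0.35 rad and x of wedge in the frame of blue_inlay between -0.025 and -0.001 m and y of wedge in the frame of blue_inlay between 0.036 and 0.064 m and angle between the y axis of wedge and the y axis of blue_inlay, either way round below 0.5 rad); the robot touches nothing.
It fails at once if the red screwdriver is moved more than 30 mm (distance of red_screwdriver from where it was at the start of the episode above 0.03 m).
It also fails if it takes over 144 s, if anything falls off the work surface, if the arm or the gripper's body presses on something with over 40 N, if the wrist force passes 120 N, or if a joint passes its speed limit or range.

### The arm

A 7-joint arm with a two-finger parallel gripper is mounted at the origin on a cart in front of the work surface, level with it; the furniture and walls round the work are solid. World frame = base frame: x ahead of the robot, y to its left, z up, the work surface at z = 0. Lengths are in m, angles in rad, forces in N, time in s.
With the tool pointing down it reaches from about 0.425 to 0.875 m from the base axis. Payload 4.7 kg.
Tool frame: the origin (TCP) lies midway between the tips of the shut fingers; the grasp point (between the pads) lies 19 mm behind it; z points along the fingers, y is the line along which they close (so a half turn about z gives the same grasp; the last joint's range is limited). The gripper opens to 87 mm and grips with 3 to 60 N. Pads are 19 mm wide; open, the fingers measure 117 mm over their backs; the gripper's body (75 mm by 190 mm) begins 51 mm behind the grasp point.
Start: joints at [1.313, 0.321, -0.07, 1.45, 0.023, 1.371, -0.057], TCP at [0.174, -0.626, 0.223] pointing down, gripper open.
Joint ranges: [-2.86, 2.86], [-0.3, 2.09], [-1.38, 1.24], [0.06, 2.45], [-1.56, 4.7], [0.09, 2.05], [-2.69, 2.69]. Speed limits (rad/s): [2.57, 2.57, 3.14, 3.14, 3.14, 3.14, 3.14].

### API

Orientations are given as a rotation vector (axis times angle).
In Python, from bench import monitor, cams, workorder gives the robot as it stands.
- The arm moves only by the tool move_arm, never from a script. Its arguments are lists of equal length, an entry for each row: "slide": the shift along the tool's x, y, z in cm, a list of three; "roll": the turn about the tool's z in rad. In form: {"slide": [[dx, dy, dz], ...], "roll": [roll, ...]}. A call has 1 to 20 rows; each row is the pose to reach, as a shift and turn from the pose commanded when the call began, along the tool's axes at that moment; what a row does not reach only later rows make up. A row lasts 1/10 s, in which the tool goes at most 50 mm and 8.59 degrees, less where a joint would pass 70% of its speed; a pose out of reach is approached as far as the arm can. A call with a gripper value outside its range is refused whole. "gripper" is the finger opening in cm, from 0 to 8.7, set as the call begins (left out, the last holds). The fingers move at their own pace and stop on an object; "squeeze" is the grip in N (left out, the last holds). Time passes only in rows, so rows that repeat a pose let the fingers close. It gives the time, the measured TCP pose, the force, the opening and the grip force at its end, in the units of the state.
- monitor.get_state(): the state, without advancing time (a new reading comes with each control period).
- cams.get_image(name): name is "scene" or "side" or "wrist"; returns the picture (400x640x3 uint8, red, green, blue); there is no depth.
- cams.get_calibration(name): a dict with "mtx" (3x3 intrinsics, pixels), "R" (3x3) and "t" (3): a world point X has camera coordinates R X + t. Camera axes: x right, y down, z forward; pixel columns grow to the right and rows downward; lengths in m; the calibration is good to about 2 mm. The wrist camera is an equidistant fisheye: a pixel r from the principal point sees the ray r / f radians off the axis. A picture is of the moment at which its call begins: read the wrist's pose just before it. get_calibration takes no time and is no camera call; for the wrist camera it gives the pose at the moment of the call.
- workorder.close_job(): hands the job in; it is judged then, once.
The state is a dict: "time": time; "joint_positions": joint angles; "qd": joint speeds; "joint_torque": joint torques, N m; "position": TCP position; "tool_rot": TCP orientation; "ft_force": force on the tool from outside, world axes, zero at the start; "torque": the same for the moment, N m; "grip_width": opening from 0.0 (shut) to 1.0 (fully open); "grip_force": force on a finger pad.
Only numpy, scipy, OpenCV 4.12 (cv2) and the standard library are available. Lean on these libraries where they do the work, as an engineer would, in place of code of your own. Each camera call takes 0.05 s, during which the arm holds its last target. There are 200 camera calls.

## Working session

There is one attempt and no reset: what is moved stays moved. The work goes in short steps, Python scripts to look and compute and a tool call to move; the robot and the scene stay as the last step left them, time stands still between calls to the robot, and variables do not carry over. Pictures are saved under pics/ and viewed, at most 14 in all, crops included, and the job is handed in when it is done.

Besides the shell and the picture viewer there is one more tool, called after "Request:" as name([rows], argument=value, ...), one row to a line, values as JSON. move_arm: Moves the arm, as the interface text tells. Its arguments: {"type":"object","properties":{"slide":{"type":"array","items":{"type":"array","items":{"type":"number"}}},"roll":{"type":"array","items":{"type":"number"}},"gripper":{"type":"number"},"squeeze":{"type":"number"}},"required":["slide","roll"]}

```bash
mkdir -p pics; python3 - <<'E'
from bench import monitor,cams
import cv2,numpy as np
s=monitor.get_state()
print({k:np.round(v,3).tolist() for k,v in s.items()})
for n in ["scene","side","wrist"]:
    im=cams.get_image(n); cv2.imwrite(f"pics/{n}0.png",im[:,:,::-1])
    c=cams.get_calibration(n); print(n,{k:np.round(v,4).tolist() for k,v in c.items()})
E
```

```text
{'time': 0.0, 'joint_positions': [1.313, 0.322, -0.07, 1.452, 0.023, 1.371, -0.057], 'qd': [0.001, -0.001, -0.0, 0.001, 0.0, -0.003, -0.001], 'joint_torque': [0.001, -49.129, -0.404, -31.252, -0.064, 0.044, 0.0], 'position': [0.174, -0.626, 0.221], 'tool_rot': [-3.111, -0.425, 0.001], 'ft_force': [-0.51, -0.124, -0.169], 'torque': [-0.032, 0.014, 0.008], 'grip_force': 0.0, 'grip_width': 0.999}
scene {'mtx': [[391.4449, 0.0, 325.023], [0.0, 391.4449, 200.3733], [0.0, 0.0, 1.0]], 'R': [[-0.6948, -0.7192, 0.0056], [-0.4112, 0.3908, -0.8235], [0.5901, -0.5745, -0.5673]], 't': [0.3108, 0.3537, 0.6977]}
side {'mtx': [[378.3398, 0.0, 327.0451], [0.0, 378.3398, 201.4321], [0.0, 0.0, 1.0]], 'R': [[0.9881, -0.1526, -0.0199], [-0.1062, -0.5827, -0.8057], [0.1114, 0.7982, -0.592]], 't': [-0.5954, 0.0234, 1.2216]}
wrist {'mtx': [[309.7069, 0.0, 313.7977], [0.0, 309.7069, 199.1627], [0.0, 0.0, 1.0]], 'R': [[0.2685, -0.9633, -0.0014], [-0.9231, -0.2577, 0.2855], [-0.2754, -0.0754, -0.9584]], 't': [-0.6507, -0.0344, 0.3924]}
```

View pics/scene0.png

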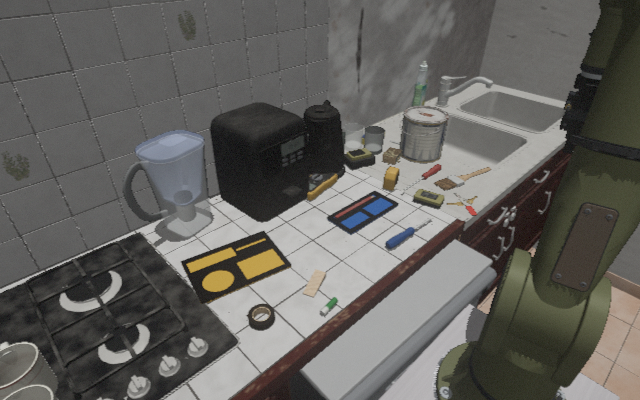

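View pics/side0.png

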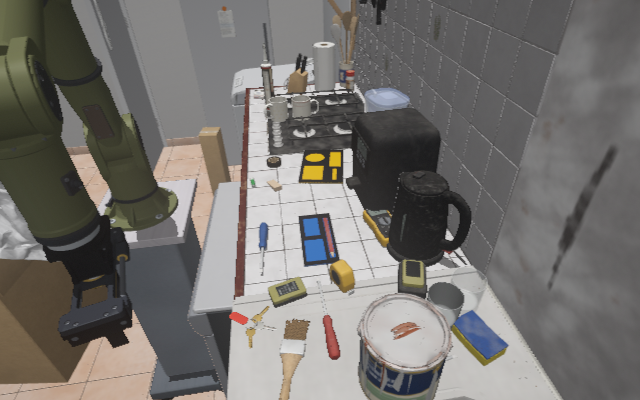

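The scene picture shows the yellow inlay near (235,265), the blue inlay at (363,212), the blue screwdriver at (405,235), the black tape at (261,316), the wedge at (315,283) and the tape measure at (391,178). There are two olive objects, at (428,198) and (360,157). I'll zoom in to tell them apart.

```bash
python3 - <<'E'
import cv2,numpy as np
a=cv2.imread("pics/scene0.png")[140:240,330:500]; b=cv2.imread("pics/side0.png")[210:370,225:435]
a=cv2.resize(a,(510,300),interpolation=cv2.INTER_CUBIC); 
b=cv2.resize(b,(630,480),interpolation=cv2.INTER_CUBIC)
cv2.imwrite("pics/ca.png",a);cv2.imwrite("pics/cb.png",b)
E
```

```text
(no output)
```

View pics/ca.png

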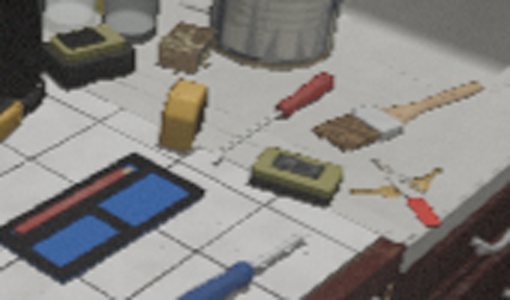

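View pics/cb.png

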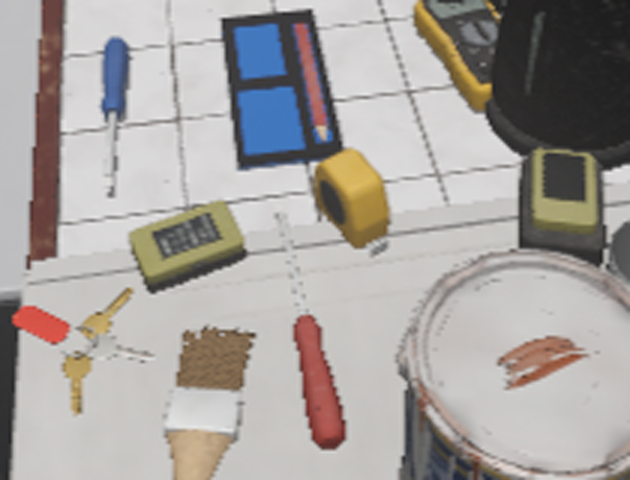

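The bit case is the low olive box with bits on its lid, near scene (428,198) / side (287,291). The pencil is on the blue inlay's +x side. Next I measure.

```bash
cat > h.py <<'E'
import cv2,numpy as np
from bench import monitor,cams
from scipy.spatial.transform import Rotation as Ro
def rays(px,c,fish=False):
    px=np.asarray(px,float).reshape(-1,2);K=c["mtx"]
    p=(px-[K[0][2],K[1][2]])/[K[0][0],K[1][1]]
    if fish:
        r=np.linalg.norm(p,axis=1,keepdims=True)+1e-9
        d=np.hstack([p/r*np.sin(r),np.cos(r)])
    else: d=np.hstack([p,np.ones((len(p),1))])
    R=np.array(c["R"]);return -R.T@np.array(c["t"]),d@R
def plane(px,c,z,fish=False):
    o,d=rays(px,c,fish);return (o+d*((z-o[2])/d[:,2:]))[:,:2]
def proj(X,c,fish=False):
    P=np.asarray(X,float).reshape(-1,3)@np.array(c["R"]).T+c["t"];K=np.array(c["mtx"])
    p=P[:,:2]/P[:,2:]
    if fish:
        r=np.linalg.norm(p,axis=1,keepdims=True)+1e-9;p=p/r*np.arctan2(r,np.sign(P[:,2:])*1.0)
    return p*[K[0,0],K[1,1]]+K[:2,2]
def blobs(im,lo,hi,box=None,amin=15):
    """HSV blobs of a BGR image inside box (x0,y0,x1,y1): list of contours, big first"""
    m=cv2.inRange(cv2.cvtColor(im,cv2.COLOR_BGR2HSV),lo,hi)
    if box is not None:
        k=np.zeros_like(m);k[box[1]:box[3],box[0]:box[2]]=255;m&=k
    m=cv2.morphologyEx(m,cv2.MORPH_CLOSE,np.ones((2,2),np.uint8))
    cs=[c for c in cv2.findContours(m,cv2.RETR_EXTERNAL,cv2.CHAIN_APPROX_NONE)[0] if cv2.contourArea(c)>=amin]
    return sorted(cs,key=cv2.contourArea,reverse=True)
def rect(px,c,z,fish=False):
    (x,y),(w,h),a=cv2.minAreaRect((plane(px,c,z,fish)*1000).astype(np.float32))
    if w<h: w,h,a=h,w,a+90
    return np.round([x,y,w,h,(a+90)%180-90],1)   # mm; long side, short side, heading of long side in deg
COL=dict(yellow=((18,130,90),(32,255,255)),blue=((100,120,80),(125,255,255)),olive=((24,60,60),(38,200,220)),
  red=((0,150,60),(6,255,255)),black=((0,0,0),(180,255,45)),pine=((8,30,130),(22,140,255)))
E
cat > m1.py <<'E'
from h import *
B=dict(scene=dict(yellow=(170,220,300,305),tm=(375,160,405,195),blue=(325,185,440,255),olive=(410,185,450,210),red=(415,155,445,182),black=(240,298,282,332),pine=(295,262,330,300)),
 side=dict(yellow=(295,145,350,187),tm=(325,255,360,297),blue=(250,210,345,275),olive=(265,270,310,310),red=(315,310,345,365),black=(262,152,286,170),pine=(262,174,288,195)))
for n in B:
    im=cv2.imread(f"pics/{n}0.png");c=cams.get_calibration(n)
    for k,b in B[n].items():
        z=dict(yellow=.004,tm=.064,blue=.004,olive=.023,red=.013,black=.019,pine=.01)[k]
        for q in blobs(im,*COL['yellow' if k=='tm' else k],b):
            print(n,k,"px",np.round(q.reshape(-1,2).mean(0)),rect(q,c,z), rect(q,c,.013) if k=='blue' else '')
E
python3 m1.py
```

```text
scene yellow px [260. 264.] [568.1 104.4 101.2  68.5  78.9] 
scene yellow px [219. 282.] [589.1 210.4  73.9  67.   46.3] 
scene yellow px [226. 255.] [654.7 140.7 205.9  38.6  78.6] 
scene tm px [392. 177.] [ 550.6 -380.6   82.9   34.7  -66.2] 
scene blue px [378. 207.] [ 523.  -296.5   86.    49.5   88.4] [ 515.5 -286.2   84.9   48.8   88.4]
scene blue px [356. 221.] [ 525.2 -197.5   81.3   39.7   89.5] [ 517.6 -188.5   80.2   39.2   89.5]
scene blue px [402. 237.] [ 389.8 -233.    94.2   21.6   86.8] [ 383.9 -223.5   92.9   21.3   86.8]
scene olive px [430. 198.] [ 431.4 -424.6   83.1   61.    16.7] 
scene pine px [315. 284.] [423.4  55.6  81.9  29.6 -64. ] 
side yellow px [314. 174.] [570.2 108.5  95.2  74.5  79.5] 
side yellow px [335. 165.] [655.6 142.8 193.9  42.8  79.5] 
side yellow px [316. 158.] [591.  214.3  73.5  61.6 -10.7] 
side tm px [344. 276.] [ 575.7 -451.1   95.6   45.4  -81.3] 
side blue px [316. 251.] [ 525.3 -293.    84.6   55.1   88.6] [ 524.4 -302.4   83.6   54.4   88.6]
side blue px [312. 228.] [ 527.2 -194.2   79.7   45.2   89. ] [ 526.3 -204.8   78.7   44.6   89. ]
side blue px [263. 235.] [ 381.7 -201.1   98.2   14.    88.8] [ 382.6 -211.6   96.9   13.8   88.8]
side olive px [288. 291.] [ 439.6 -439.    83.    57.1   15.6] 
side pine px [275. 186.] [431.9  40.9  70.9  32.9 -67.7]
```

```bash
cat >> h.py <<'E'
def go(x,y,z,head,s=None):
    """slide (cm) and roll from the present pose to TCP x,y,z (m) with tool x heading head (deg)"""
    s=s or monitor.get_state();R=Ro.from_rotvec(s["tool_rot"]).as_matrix()
    h0=np.degrees(np.arctan2(R[1,0],R[0,0]))
    d=R.T@(np.array([x,y,z])-s["position"])*100
    roll=-((head-h0+180)%360-180)
    print("pos",np.round(s["position"],4),"head",round(h0,1),"-> slide",np.round(d,2),"roll",round(np.radians(roll),3),"t",round(s["time"],1))
E
python3 - <<'E'
from h import *
go(.45,-.40,.25,30)
s=cams.get_calibration("scene");d=cams.get_calibration("side")
print("cooker base corners?",plane([(265,217),(218,191)],s,0).round(3), plane([(352,188),(392,240)],d,0).round(3))
print("tape guess",plane([(261,314)],s,.01).round(3),plane([(274,161)],d,.01).round(3))
E
```

```text
pos [ 0.1744 -0.6257  0.2217] head 15.6 -> slide [ 32.61 -14.35  -2.81] roll -0.252 t 0.1
cooker base corners? [[ 0.721 -0.022]
 [ 0.936  0.003]] [[ 0.688 -0.006]
 [ 0.746 -0.284]]
tape guess [[0.439 0.199]] [[0.432 0.21 ]]
```

Request:
move_arm([
  [32.6,-14.3,-2.8],
  [32.6,-14.3,-2.8],
  [32.6,-14.3,-2.8],
  [32.6,-14.3,-2.8],
  [32.6,-14.3,-2.8],
  [32.6,-14.3,-2.8],
  [32.6,-14.3,-2.8],
  [32.6,-14.3,-2.8],
  [32.6,-14.3,-2.8],
  [32.6,-14.3,-2.8],
  [32.6,-14.3,-2.8],
  [32.6,-14.3,-2.8],
], roll=[-0.25,-0.25,-0.25,-0.25,-0.25,-0.25,-0.25,-0.25,-0.25,-0.25,-0.25,-0.25], gripper=8.7)

```text
time: 1.35
position: [0.4485, -0.4025, 0.2503]
tool_rot: [3.037, 0.805, -0.001]
ft_force: [0.2, 0.6, 0.0]
grip_width: 1.002
grip_force: 0.0
```

```bash
cat > look.py <<'E'
import sys
from h import *
c=cams.get_calibration("wrist");im=cams.get_image("wrist")[:,:,::-1].copy()
n=sys.argv[1];cv2.imwrite(f"pics/{n}.png",im);np.savez(f"pics/{n}.npz",**{k:np.array(v) for k,v in c.items()})
E
python3 look.py w1; python3 -c "
from h import *
go(.45,-.4,.25,30)"
```

```text
pos [ 0.4488 -0.4022  0.2504] head 29.7 -> slide [ 0.21 -0.13  0.04] roll -0.005 t 1.4
```

View pics/w1.png

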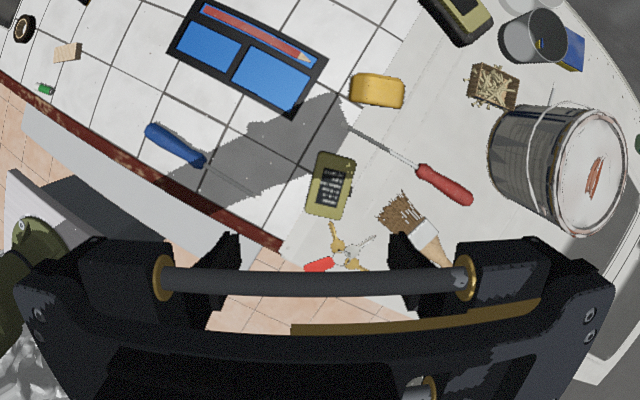

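The wrist picture shows the tape measure at (378,90), the bit case at (330,185), the blue screwdriver at (175,145) and the red screwdriver at (445,185). The red one's shaft tip is near (355,128), close to the tape measure.

```bash
cat > m2.py <<'E'
from h import *
im=cv2.imread("pics/w1.png");c=dict(np.load("pics/w1.npz"))
o,_=rays([(0,0)],c,True);print("cam",o.round(3))
for k,col,b,zs in [("tm","yellow",(340,60,415,115),(.0,.032,.064)),("case","olive",(295,140,365,225),(.0,.023,)),("floors","blue",(165,0,330,120),(.004,)),("driver","blue",(140,115,215,170),(.0,.013,)),("red","red",(410,155,480,210),(.013,)),("wedge","pine",(45,35,90,70),(.0,.008,))]:
    for q in blobs(im,*COL[col],b): print(k,np.round(q.reshape(-1,2).mean(0)),*[rect(q,c,z,True) for z in zs])
q=[(355,128),(412,168),(200,165),(148,126)]
print("red tip,neck; blue neck, butt",(1000*plane(q,c,.01,True)).round())
g=cv2.resize(im[50:130,320:440],(600,400),interpolation=cv2.INTER_CUBIC);cv2.imwrite("pics/tm.png",g)
E
python3 m2.py
```

```text
cam [ 0.518 -0.365  0.414]
tm [378.  91.] [ 584.2 -426.5   71.3   40.9  -67.1] [ 579.  -421.7   65.8   37.7  -67.1] [ 573.9 -416.9   60.3   34.6  -67.1]
case [331. 187.] [ 436.6 -438.4   89.5   54.9   15.9] [ 441.1 -434.3   84.5   51.8   15.9]
floors [271.  79.] [ 525.4 -295.3   91.5   56.1   89. ]
floors [209.  47.] [ 527.3 -195.8   86.4   45.4   88.9]
floors [259.  35.] [ 571.6 -247.1  179.    17.5   89. ]
driver [173. 144.] [ 380.9 -209.3   97.8   24.7   86.3] [ 385.2 -214.2   94.7   24.    86.3]
red [445. 186.] [ 524.4 -579.3  104.    22.6  -89.7]
wedge [66. 53.] [425.1  61.6  58.   29.3 -65.5] [426.9  53.4  56.8  28.8 -65.5]
red tip,neck; blue neck, butt [[ 524. -423.]
 [ 518. -519.]
 [ 378. -263.]
 [ 390. -165.]]
```

View pics/tm.png

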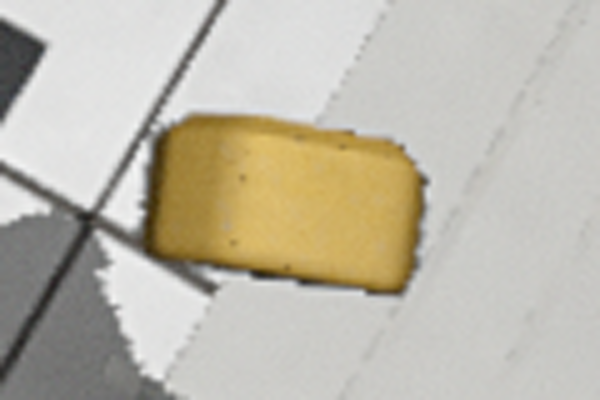

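```bash
cat >> h.py <<'E'
def plan(*ways):
    s=monitor.get_state()
    for w in ways: go(*w,s=s)
E
python3 -c "
from h import *
plan((.579,-.4215,.11,113),(.579,-.4215,.028,113))"
```

```text
pos [ 0.4488 -0.4022  0.2504] head 29.7 -> slide [10.36  8.14 14.03] roll -1.453 t 1.4
pos [ 0.4488 -0.4022  0.2504] head 29.7 -> slide [10.36  8.14 22.23] roll -1.453 t 1.4
```

Request:
move_arm([
  [10.4,8.1,14],
  [10.4,8.1,14],
  [10.4,8.1,14],
  [10.4,8.1,14],
  [10.4,8.1,14],
  [10.4,8.1,14],
  [10.4,8.1,14],
  [10.4,8.1,14],
  [10.4,8.1,14],
  [10.4,8.1,14],
  [10.4,8.1,14],
  [10.4,8.1,14],
  [10.4,8.1,14],
], roll=[-1.45,-1.45,-1.45,-1.45,-1.45,-1.45,-1.45,-1.45,-1.45,-1.45,-1.45,-1.45,-1.45], gripper=5.6)

```text
time: 2.7
position: [0.5804, -0.4196, 0.1105]
tool_rot: [-1.738, -2.617, 0.0]
ft_force: [-0.2, 0.0, -1.2]
grip_width: 0.649
grip_force: 0.0
```

```bash
python3 look.py w2; python3 - <<'E'
from h import *
im=cv2.imread("pics/w2.png");c=dict(np.load("pics/w2.npz"))
for q in blobs(im,*COL["yellow"],None,200): print(np.round(q.reshape(-1,2).mean(0)),*[rect(q,c,z,True) for z in (0,.03,.06)])
plan((.579,-.4215,.028,113))
E
```

```text
[310. 204.] [ 582.2 -430.7   78.5   44.   -66.8] [ 578.7 -421.7   69.9   39.2  -66.8] [ 575.3 -412.6   61.3   34.4  -66.8]
[511.  85.] [ 720.  -231.3  166.    35.8  -77.9] [ 701.4 -244.2  147.8   31.9  -77.9] [ 682.9 -257.   129.6   27.9  -77.9]
pos [ 0.5805 -0.4195  0.1106] head 112.9 -> slide [-0.12 -0.21  8.26] roll -0.002 t 2.8
```

View pics/w2.png

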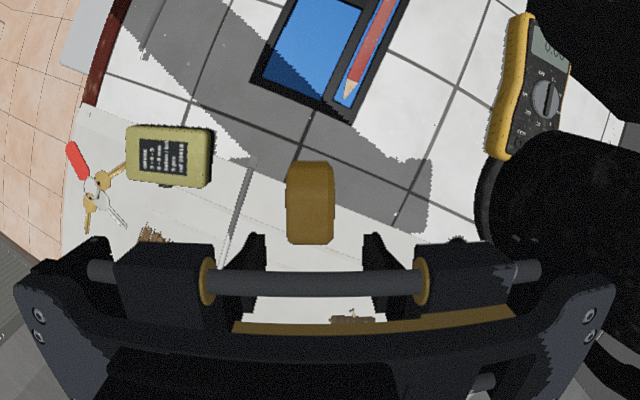

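The picture shows the tape measure at (310,204), centred between the fingers. The red screwdriver's shaft is at (240,205), outside the left finger. I descend and grip.

Request:
move_arm([
  [-0.1,-0.2,2],
  [-0.1,-0.2,5],
  [-0.1,-0.2,8.2],
  [-0.1,-0.2,8.2],
  [-0.1,-0.2,8.2],
], roll=[0,0,0,0,0])

```text
time: 3.25
position: [0.5791, -0.4209, 0.0286]
tool_rot: [-1.735, -2.618, 0.0]
ft_force: [-0.1, 0.5, 0.8]
grip_width: 0.647
grip_force: 0.0
```

Request:
move_arm([
  [0,0,0],
  [0,0,0],
  [0,0,0],
  [0,0,0],
  [0,0,0],
  [0,0,0],
], roll=[0,0,0,0,0,0], gripper=2.5, squeeze=20)

```text
time: 3.85
position: [0.5795, -0.4218, 0.03]
tool_rot: [1.734, 2.618, -0.001]
ft_force: [-1.7, -0.4, 5.2]
grip_width: 0.409
grip_force: 19.9
```

```bash
python3 -c "
from h import *
plan((.579,-.4215,.10,113),(.525,-.292,.10,89),(.525,-.292,.033,89))"
```

```text
pos [ 0.5795 -0.4218  0.03  ] head 112.9 -> slide [ 0.03 -0.03 -7.  ] roll -0.001 t 3.9
pos [ 0.5795 -0.4218  0.03  ] head 112.9 -> slide [14.06  0.04 -7.03] roll 0.418 t 3.9
pos [ 0.5795 -0.4218  0.03  ] head 112.9 -> slide [14.08  0.04 -0.33] roll 0.418 t 3.9
```

Request:
move_arm([
  [0,0,-3.5],
  [0,0,-7],
  [4,0,-7],
  [8,0,-7],
  [12,0,-7],
  [14.1,0,-7],
  [14.1,0,-7],
  [14.1,0,-7],
  [14.1,0,-7],
], roll=[0,0,0.1,0.2,0.3,0.42,0.42,0.42,0.42])

```text
time: 4.75
position: [0.5241, -0.2925, 0.0983]
tool_rot: [2.243, 2.2, -0.001]
ft_force: [-0.3, -1.2, -2.8]
grip_width: 0.415
grip_force: 20.0
```

```bash
python3 look.py w3; python3 - <<'E'
from h import *
im=cv2.imread("pics/w3.png");c=dict(np.load("pics/w3.npz"))
for k,z in [("blue",.004),("yellow",.12)]:
  for q in blobs(im,*COL[k],None,200): print(k,np.round(q.reshape(-1,2).mean(0)),rect(q,c,z,True))
plan((.525,-.292,.034,89))
E
```

```text
blue [316.  86.] [ 528.5 -195.8   86.4   45.    89.1]
blue [317. 169.] [ 527.1 -268.4   53.8   34.9   -2.4]
blue [369. 127.] [ 573.3 -240.4  167.    16.3   89.3]
blue [152.  75.] [ 382.4 -173.3   25.5   14.8   -9.1]
yellow [314. 229.] [ 526.  -273.9   45.4   37.7   88.8]
yellow [512. 147.] [ 633.6 -231.9   90.3   19.2  -79.1]
yellow [314. 302.] [ 524.4 -316.6   33.6    4.3   -1.2]
pos [ 0.5241 -0.2926  0.0982] head 88.9 -> slide [0.06 0.09 6.42] roll -0.002 t 4.8
```

View pics/w3.png

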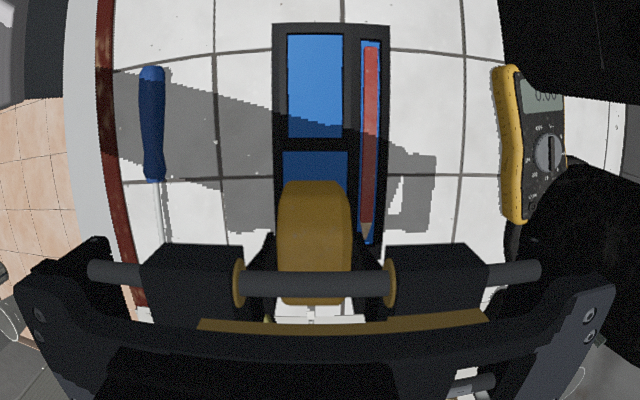

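The picture shows the tape measure hanging at (314,240) over its cut-out, whose far half shows at (317,169). It is aligned, so I lower it.

Request:
move_arm([
  [0.1,0.2,2.5],
  [0.1,0.2,4.5],
  [0.1,0.2,5.5],
  [0.1,0.2,6.2],
  [0.1,0.2,6.3],
  [0.1,0.2,6.3],
  [0.1,0.2,6.3],
], roll=[0,0,0,0,0,0,0])

```text
time: 5.5
position: [0.5269, -0.2906, 0.0365]
tool_rot: [2.241, 2.199, 0.001]
ft_force: [0.6, 0.1, -2.8]
grip_width: 0.409
grip_force: 20.0
```

Request:
move_arm([
  [0,0,0.15],
  [0,0,0.3],
  [0,0,0.3],
], roll=[0,0,0])

```text
time: 5.8
position: [0.5267, -0.2907, 0.0339]
tool_rot: [2.241, 2.199, -0.0]
ft_force: [-1.6, 0.5, 4.8]
grip_width: 0.407
grip_force: 20.0
```

Request:
move_arm([
  [0,0,0],
  [0,0,0],
  [0,0,0],
  [0,0,-4],
  [0,0,-8],
  [0,0,-8],
], roll=[0,0,0,0,0,0], gripper=5.0)

```text
time: 6.4
position: [0.5302, -0.2917, 0.1186]
tool_rot: [2.235, 2.193, 0.004]
ft_force: [0.8, -1.1, 0.4]
grip_width: 0.575
grip_force: 0.0
```

```bash
python3 look.py w4; python3 - <<'E'
from h import *
im=cv2.imread("pics/w4.png");c=dict(np.load("pics/w4.npz"))
for q in blobs(im,*COL["yellow"],(250,140,400,300),200): print(np.round(q.reshape(-1,2).mean(0)),rect(q,c,.034,True))
# case grip: tool x heading 16, body centre is offset -2 mm in its y
plan((.525,-.292,.17,16),(.44,-.436,.12,16),(.44,-.436,.005,16))
E
```

```text
[308. 198.] [ 526.9 -289.9   70.2   39.1   89.8]
pos [ 0.5285 -0.2911  0.1158] head 88.9 -> slide [-0.11 -0.32 -5.42] roll 1.273 t 6.5
pos [ 0.5285 -0.2911  0.1158] head 88.9 -> slide [-14.65  -8.57  -0.42] roll 1.273 t 6.5
pos [ 0.5285 -0.2911  0.1158] head 88.9 -> slide [-14.62  -8.63  11.08] roll 1.273 t 6.5
```

Request:
move_arm([
  [0,0,-2],
  [-4,-2,-3],
  [-8,-4.5,-2],
  [-12,-7,-1],
  [-14.6,-8.6,-0.4],
  [-14.6,-8.6,-0.4],
  [-14.6,-8.6,-0.4],
  [-14.6,-8.6,-0.4],
  [-14.6,-8.6,-0.4],
  [-14.6,-8.6,-0.4],
  [-14.6,-8.6,-0.4],
], roll=[0.1,0.25,0.4,0.55,0.7,0.85,1.0,1.1,1.27,1.27,1.27], gripper=8.0)

```text
time: 7.55
position: [0.437, -0.4341, 0.1155]
tool_rot: [-3.109, -0.445, 0.002]
ft_force: [0.7, 0.0, 1.0]
grip_width: 0.924
grip_force: 0.0
```

```bash
python3 look.py w5; python3 - <<'E'
from h import *
im=cv2.imread("pics/w5.png");c=dict(np.load("pics/w5.npz"))
for q in blobs(im,*COL["olive"],(200,80,450,300),200): print(np.round(q.reshape(-1,2).mean(0)),rect(q,c,.023,True),rect(q,c,.015,True))
plan((.44,-.436,.005,16))
E
```

```text
[313. 196.] [ 440.6 -434.2   84.1   51.    16.3] [ 438.3 -434.8   86.7   52.6   16.3]
pos [ 0.4371 -0.4342  0.1157] head 16.3 -> slide [ 0.23  0.27 11.07] roll 0.006 t 7.6
```

View pics/w5.png

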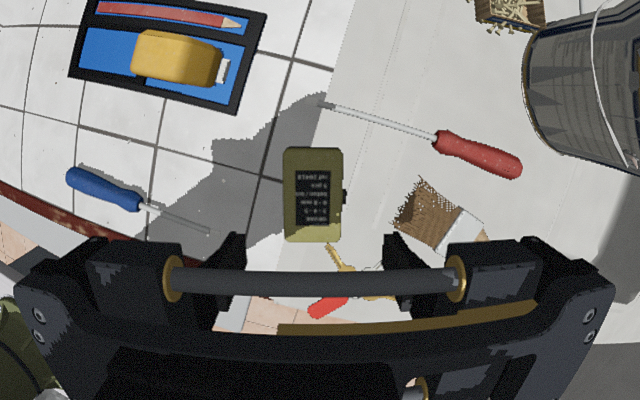

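The picture shows the bit case at (313,196) between the fingers, with the tab on the right. The tape measure sits in its cut-out at (178,58), and the red screwdriver is clear.

Request:
move_arm([
  [0.3,0.1,4],
  [0.3,0.1,8],
  [0.3,0.1,10.2],
  [0.3,0.1,11],
  [0.3,0.1,11],
  [0.3,0.1,11],
], roll=[0,0,0,0,0,0])

```text
time: 8.2
position: [0.4415, -0.4354, 0.0079]
tool_rot: [3.109, 0.442, 0.002]
ft_force: [-0.4, -0.2, 0.0]
grip_width: 0.915
grip_force: 0.0
```

Request:
move_arm([
  [0,0,0],
  [0,0,0],
  [0,0,0],
  [0,0,0],
  [0,0,0],
  [0,0,0],
  [0,0,0],
], roll=[0,0,0,0,0,0,0], gripper=4.0, squeeze=20)

```text
time: 8.9
position: [0.4406, -0.4345, 0.0069]
tool_rot: [-3.11, -0.441, 0.0]
ft_force: [-0.7, 1.1, 4.6]
grip_width: 0.597
grip_force: 20.0
```

```bash
python3 -c "
from h import *
plan((.44,-.435,.13,16),(.50,-.15,.13,60),(.570,.106,.13,79),(.570,.106,.01,79))"
```

```text
pos [ 0.4406 -0.4345  0.0069] head 16.2 -> slide [ -0.08   0.03 -12.31] roll 0.003 t 8.9
pos [ 0.4406 -0.4345  0.0069] head 16.2 -> slide [ 13.62 -25.67 -12.3 ] roll -0.765 t 8.9
pos [ 0.4406 -0.4345  0.0069] head 16.2 -> slide [ 27.46 -48.32 -12.3 ] roll -1.097 t 8.9
pos [ 0.4406 -0.4345  0.0069] head 16.2 -> slide [ 27.46 -48.31  -0.3 ] roll -1.097 t 8.9
```

Request:
move_arm([
  [0,0,-4],
  [0,0,-8],
  [1,-2,-12],
  [3.5,-6.5,-12.3],
  [6,-11,-12.3],
  [8.5,-15.5,-12.3],
  [11,-20.5,-12.3],
  [13.6,-25.5,-12.3],
  [16,-29.5,-12.3],
  [18.5,-33.5,-12.3],
  [21,-37.5,-12.3],
  [23.5,-41.5,-12.3],
  [25.5,-45,-12.3],
  [27.5,-48.3,-12.3],
  [27.5,-48.3,-12.3],
  [27.5,-48.3,-12.3],
  [27.5,-48.3,-12.3],
], roll=[0,0,-0.05,-0.15,-0.25,-0.35,-0.45,-0.55,-0.65,-0.75,-0.85,-0.95,-1.03,-1.1,-1.1,-1.1,-1.1])

```text
time: 10.6
position: [0.5703, 0.1038, 0.1289]
tool_rot: [2.423, 1.999, -0.002]
ft_force: [0.5, -0.6, -1.3]
grip_width: 0.591
grip_force: 20.0
```

```bash
python3 look.py w6; python3 - <<'E'
from h import *
im=cv2.imread("pics/w6.png");c=dict(np.load("pics/w6.npz"))
for q in blobs(im,*COL["yellow"],None,200): print("yellow",np.round(q.reshape(-1,2).mean(0)),rect(q,c,.004,True))
for q in blobs(im,*COL["olive"],None,200): print("olive",np.round(q.reshape(-1,2).mean(0)),rect(q,c,.146,True))
for q in blobs(im,*COL["black"],(20,20,300,250),200): print("black",np.round(q.reshape(-1,2).mean(0)),rect(q,c,.019,True))
for q in blobs(im,*COL["pine"],(0,0,300,300),100): print("pine",np.round(q.reshape(-1,2).mean(0)),rect(q,c,.01,True))
plan((.570,.106,.012,79))
E
```

```text
yellow [396.  91.] [666.6 184.5 119.7  42.7  78.7]
yellow [313.  76.] [591.6 211.4  74.5  74.4  34.8]
yellow [312. 157.] [576.5 135.9  72.3  36.5 -11.3]
yellow [392. 199.] [645.9  79.1  83.7  14.2  78.8]
olive [315. 225.] [575.4 121.2  50.7  49.6 -10.9]
olive [314. 310.] [565.6  70.7  49.8  17.7 -11.1]
black [158. 124.] [438.2 200.7  60.2  52.9 -13.8]
black [271. 148.] [551.4 152.9  83.7  33.9  78.4]
black [179. 247.] [418.   76.3 101.7   8.6  -8. ]
black [ 94. 246.] [295.9  96.1  69.7  16.8  -6.5]
black [293. 234.] [544.2  67.8  31.6  13.5  78.1]
black [258. 243.] [506.8  67.9  19.9  18.3  -9.7]
pine [31. 56.] [252.2 367.4 205.9 157.9  84.7]
pine [154. 125.] [429.  201.8  39.2  38.   74.5]
pine [179. 236.] [420.5  84.   28.    8.6  22.6]
pos [0.5704 0.1035 0.1291] head 79.0 -> slide [ 0.26 -0.09 11.71] roll -0.0 t 10.7
```

View pics/w6.png

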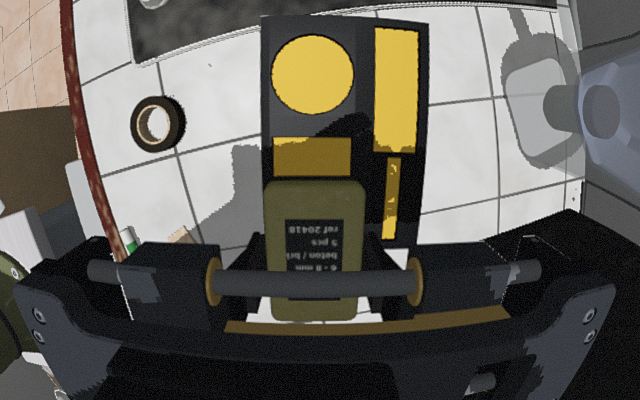

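The picture shows the bit case at (315,250) just above its cut-out, which is visible at (312,157). The round cut-out is at (313,76) and the tape roll at (158,124). I lower the case.

Request:
move_arm([
  [0.2,-0.1,4],
  [0.2,-0.1,8],
  [0.2,-0.1,10.5],
  [0.2,-0.1,11.3],
  [0.2,-0.1,11.6],
  [0.2,-0.1,11.7],
  [0.2,-0.1,11.7],
], roll=[0,0,0,0,0,0,0])

```text
time: 11.35
position: [0.5711, 0.1079, 0.0141]
tool_rot: [2.42, 2.0, 0.003]
ft_force: [-0.0, -0.0, -1.2]
grip_width: 0.594
grip_force: 20.0
```

Request:
move_arm([
  [-0.2,0,0],
  [-0.2,0,0.2],
  [-0.2,0,0.3],
  [-0.2,0,0.3],
], roll=[0,0,0,0])

```text
time: 11.75
position: [0.5702, 0.1057, 0.0111]
tool_rot: [2.42, 2.001, 0.001]
ft_force: [-2.7, -1.1, 6.8]
grip_width: 0.594
grip_force: 20.0
```

Request:
move_arm([
  [0,0,0],
  [0,0,0],
  [0,0,0],
  [0,0,-4],
  [0,0,-8],
  [0,0,-10],
  [0,0,-10],
], roll=[0,0,0,0,0,0,0], gripper=6.2)

```text
time: 12.45
position: [0.572, 0.1067, 0.1132]
tool_rot: [2.418, 1.999, 0.009]
ft_force: [0.8, 0.5, -0.4]
grip_width: 0.712
grip_force: 0.0
```

```bash
python3 look.py w7; python3 - <<'E'
from h import *
im=cv2.imread("pics/w7.png");c=dict(np.load("pics/w7.npz"))
for q in blobs(im,*COL["olive"],(200,80,450,300),200): print("olive",np.round(q.reshape(-1,2).mean(0)),rect(q,c,.027,True))
plan((.438,.201,.12,90))
E
```

```text
olive [312. 203.] [571.4 104.   84.3  51.6  78.6]
pos [0.5706 0.1062 0.111 ] head 79.2 -> slide [  6.82 -14.8   -0.95] roll -0.189 t 12.5
```

Bit case is seated. On to the tape roll.

Request:
move_arm([
  [2,-4.4,-0.9],
  [4,-8.8,-0.9],
  [6,-13,-0.9],
  [6.8,-14.8,-0.9],
  [6.8,-14.8,-0.9],
  [6.8,-14.8,-0.9],
  [6.8,-14.8,-0.9],
], roll=[-0.05,-0.1,-0.19,-0.19,-0.19,-0.19,-0.19], gripper=8.0)

```text
time: 13.2
position: [0.438, 0.1991, 0.1181]
tool_rot: [-2.223, -2.219, 0.0]
ft_force: [0.3, 0.1, -0.7]
grip_width: 0.922
grip_force: 0.0
```

```bash
python3 look.py w8; python3 - <<'E'
from h import *
im=cv2.imread("pics/w8.png");c=dict(np.load("pics/w8.npz"))
for k,z in (("black",.01),("pine",.01)):
  for q in blobs(im,*COL[k],(210,120,430,290),150):
    P=plane(q,c,z,True)*1000; print(k,np.round(q.reshape(-1,2).mean(0)),rect(q,c,z,True),rect(q,c,.019,True),np.round(cv2.minEnclosingCircle(P.astype(np.float32))[1]))
plan((.438,.201,.006,90))
E
```

```text
black [310. 187.] [432.8 202.6  63.7  57.7 -61.2] [433.  205.   61.6  55.8 -61.2] 38.0
black [415. 229.] [528.9 172.5 120.2  51.1 -82.9] [525.9 175.9 116.2  49.4 -82.9] 62.0
black [227. 253.] [356.  139.2  53.2  42.9  82.3] [358.8 143.8  51.4  41.4  82.3] 31.0
pos [0.438  0.1993 0.1182] head 89.9 -> slide [1.700e-01 1.000e-02 1.122e+01] roll -0.002 t 13.2
```

View pics/w8.png

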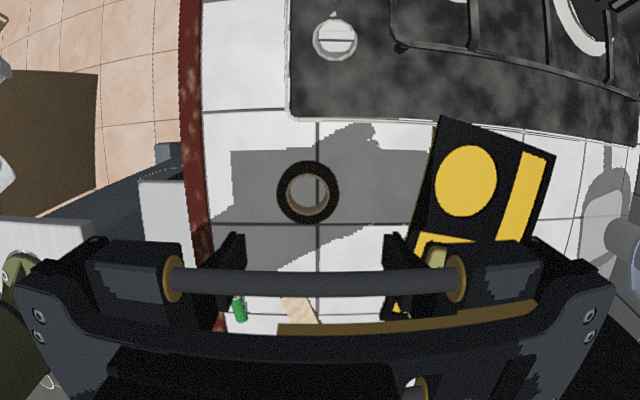

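The picture shows the tape roll as a ring spanning columns 277–340 and rows 160–224, with its centre at (308,192).

```bash
python3 - <<'E'
from h import *
c=dict(np.load("pics/w8.npz"))
for z in (.01,.019): print((1000*plane([(308,192),(277,192),(340,192),(308,160),(308,224)],c,z,True)).round(1).tolist())
E
```

```text
[[433.7, 202.4], [405.4, 202.5], [462.8, 202.4], [433.9, 231.9], [433.5, 171.3]]
[[433.9, 204.9], [406.5, 205.0], [462.1, 204.8], [434.1, 233.3], [433.7, 174.8]]
```

Request:
move_arm([
  [0.4,-0.4,4],
  [0.4,-0.4,8],
  [0.4,-0.4,10.2],
  [0.4,-0.4,11.1],
  [0.4,-0.4,11.3],
  [0.4,-0.4,11.3],
  [0.4,-0.4,11.3],
], roll=[0,0,0,0,0,0,0])

```text
time: 13.95
position: [0.4342, 0.2049, 0.0067]
tool_rot: [2.22, 2.221, 0.003]
ft_force: [-0.4, -0.9, 0.7]
grip_width: 0.919
grip_force: 0.0
```

Request:
move_arm([
  [0,0,0],
  [0,0,0],
  [0,0,0],
  [0,0,0],
  [0,0,0],
  [0,0,0],
], roll=[0,0,0,0,0,0], gripper=4.5, squeeze=12)

```text
time: 14.55
position: [0.433, 0.2045, 0.0057]
tool_rot: [2.22, 2.222, -0.0]
ft_force: [-1.0, 0.7, 2.7]
grip_width: 0.634
grip_force: 12.0
```

```bash
python3 -c "
from h import *
plan((.434,.203,.08,90),(.591,.2115,.08,90),(.591,.2115,.009,90))"
```

```text
pos [0.433  0.2045 0.0057] head 90.1 -> slide [-0.15  0.11 -7.43] roll 0.001 t 14.6
pos [0.433  0.2045 0.0057] head 90.1 -> slide [ 0.68 15.81 -7.43] roll 0.001 t 14.6
pos [0.433  0.2045 0.0057] head 90.1 -> slide [ 0.69 15.81 -0.33] roll 0.001 t 14.6
```

Request:
move_arm([
  [0,0,-3.5],
  [0,0,-7.4],
  [0.2,4,-7.4],
  [0.4,8,-7.4],
  [0.5,12,-7.4],
  [0.7,15.8,-7.4],
  [0.7,15.8,-7.4],
  [0.7,15.8,-7.4],
  [0.7,15.8,-7.4],
], roll=[0,0,0,0,0,0,0,0,0])

```text
time: 15.45
position: [0.5893, 0.2122, 0.0791]
tool_rot: [-2.218, -2.223, 0.002]
ft_force: [-0.2, 1.0, -1.3]
grip_width: 0.641
grip_force: 12.0
```

```bash
python3 look.py w9; python3 - <<'E'
from h import *
im=cv2.imread("pics/w9.png");c=dict(np.load("pics/w9.npz"))
cv2.imwrite("pics/w9c.png",cv2.resize(im[130:330,200:440],(720,600)))
plan((.591,.2115,.012,90))
E
```

```text
pos [0.5894 0.2121 0.0794] head 90.1 -> slide [-0.06  0.17  6.74] roll 0.002 t 15.5
```

View pics/w9c.png

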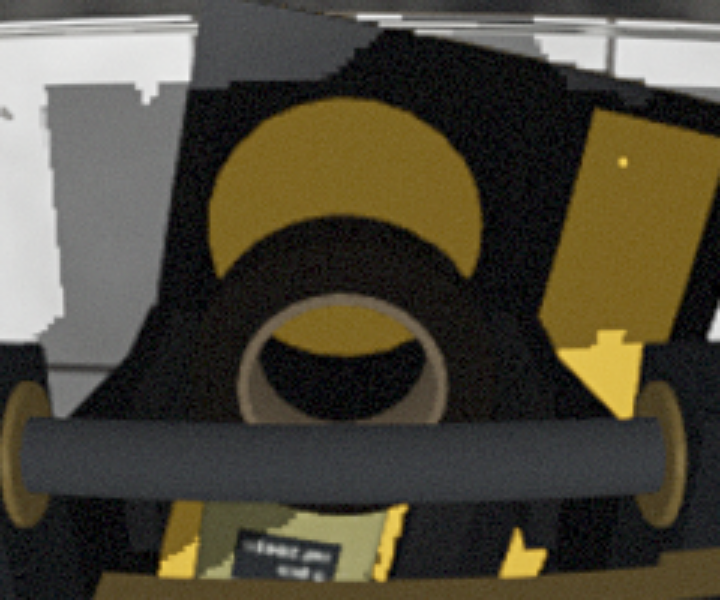

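```bash
python3 - <<'E'
from h import *
c=dict(np.load("pics/w9.npz"))
print((1000*plane([(314.3,260.7),(314.3,201.7)],c,.0923,True)).round(1).tolist())
E
```

```text
[[590.5, 209.9], [590.4, 243.5]]
```

Request:
move_arm([
  [0,0.1,3],
  [0,0.1,5.5],
  [0,0.1,6.4],
  [0,0.1,6.8],
  [0,0.1,6.8],
  [0,0.1,6.8],
], roll=[0,0,0,0,0,0])

```text
time: 16.1
position: [0.5926, 0.2122, 0.0129]
tool_rot: [2.219, 2.222, 0.003]
ft_force: [-0.3, -0.1, -0.4]
grip_width: 0.634
grip_force: 12.0
```

Request:
move_arm([
  [0,0,0.05],
  [0,0,0.05],
  [0,0,0.05],
  [0,0,0.05],
  [0,0,-4],
  [0,0,-8],
  [0,0,-9],
  [0,0,-9],
], roll=[0,0,0,0,0,0,0,0], gripper=6.8)

```text
time: 16.9
position: [0.5932, 0.2124, 0.1038]
tool_rot: [2.219, 2.221, 0.006]
ft_force: [0.3, 0.2, -0.1]
grip_width: 0.784
grip_force: 0.0
```

```bash
python3 look.py w10; python3 - <<'E'
from h import *
im=cv2.imread("pics/w10.png");c=dict(np.load("pics/w10.npz"))
for k,z in (("yellow",.004),("pine",.008)):
  for q in blobs(im,*COL[k],None,100): print(k,np.round(q.reshape(-1,2).mean(0)),rect(q,c,z,True))
print("cut-out px",proj([.5916,.2114,.004],c,True).round())
cv2.imwrite("pics/w10c.png",cv2.resize(im[100:300,200:440],(480,400)))
plan((.43,.035,.12,114))
E
```

```text
yellow [389. 219.] [667.2 187.5 110.5  42.8  78.7]
yellow [308. 190.] [589.2 216.3  73.5  62.3  22. ]
yellow [313. 204.] [594.4 207.1  31.   31.   43. ]
yellow [294. 264.] [ 5.781e+02  1.471e+02  7.430e+01  1.910e+01 -4.000e-01]
yellow [364. 311.] [647.9  88.1  38.5  14.3  79.1]
yellow [257. 313.] [534.6  83.   48.3  12.1  77.6]
pine [29. 40.] [250.7 413.6 165.  115.1 -11.4]
cut-out px [[310. 199.]]
pos [0.5921 0.2117 0.1018] head 90.1 -> slide [-17.65 -16.22  -1.83] roll -0.418 t 16.9
```

View pics/w10c.png

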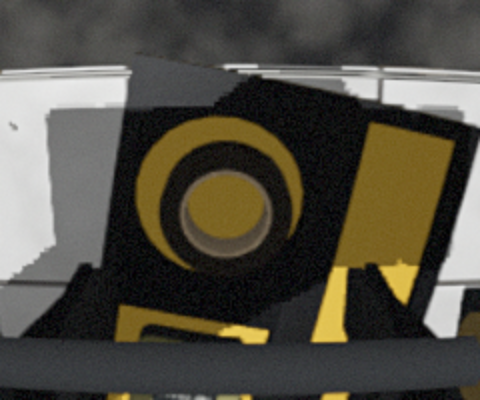

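The picture shows the tape roll, centred at about (313,204) in the full image, inside its round cut-out and lying flat. It is a few mm off centre, well within tolerance. On to the wedge.

Request:
move_arm([
  [-3.5,-3.2,-1],
  [-7,-6.4,-1.8],
  [-10.5,-9.6,-1.8],
  [-14,-12.8,-1.8],
  [-17.6,-16.2,-1.8],
  [-17.6,-16.2,-1.8],
  [-17.6,-16.2,-1.8],
  [-17.6,-16.2,-1.8],
], roll=[-0.1,-0.2,-0.3,-0.4,-0.42,-0.42,-0.42,-0.42], gripper=5.0)

```text
time: 17.75
position: [0.4303, 0.0362, 0.1191]
tool_rot: [-1.707, -2.636, -0.001]
ft_force: [0.5, -0.2, 0.0]
grip_width: 0.577
grip_force: 0.0
```

```bash
python3 look.py w11; python3 - <<'E'
from h import *
im=cv2.imread("pics/w11.png");c=dict(np.load("pics/w11.npz"))
for q in blobs(im,*COL["pine"],(200,80,440,330),150): print(np.round(q.reshape(-1,2).mean(0)),rect(q,c,.0,True),rect(q,c,.01,True))
cv2.imwrite("pics/w11c.png",cv2.resize(im[100:320,180:440],(520,440)))
plan((.43,.035,.12,114))
E
```

```text
pos [0.4306 0.0369 0.1193] head 114.2 -> slide [-0.15 -0.13 -0.07] roll 0.004 t 17.8
```

View pics/w11c.png

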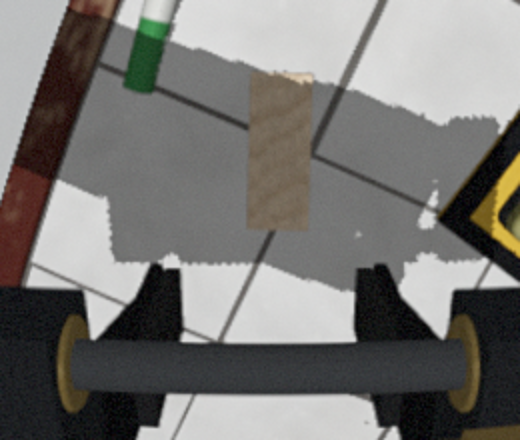

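The picture shows the wedge, in shadow, with full-image corners at (305,136), (336.5,136), (303.5,214.5) and (334,214.5). I work out which end is thick from the apparent widths.

```bash
python3 - <<'E'
from h import *
im=cv2.imread("pics/w11.png");c=dict(np.load("pics/w11.npz"))
h=cv2.cvtColor(im,cv2.COLOR_BGR2HSV);print(h[180,320],h[180,290],h[138,320])
for q in blobs(im,(5,40,60),(22,160,255),(280,120,360,225),300):
    (x,y),(w,hh),a=cv2.minAreaRect(q);print((x,y),(w,hh),a)
    m=np.zeros(im.shape[:2],np.uint8);cv2.drawContours(m,[q],-1,255,-1)
    for r in (137,138,145,150,160,175,190,200,208,212,214):
        xs=np.where(m[r])[0]
        if len(xs): P=plane([(xs[0]-.5,r),(xs[-1]+.5,r)],c,0,True)*1000;print(r,xs[0],xs[-1],P.mean(0).round(1),np.linalg.norm(P[0]-P[1]).round(1))
E
python3 - <<'E'
import cv2
a=cv2.imread('pics/scene0.png')[255:325,285:345];cv2.imwrite('pics/sw.png',cv2.resize(a,(480,560),interpolation=cv2.INTER_CUBIC))
E
```

```text
[ 16  65 114] [110   7 112] [ 18  63 118]
(320.3372497558594, 176.5226287841797) (31.39394187927246, 79.1602783203125) 1.5481576919555664
137 307 323 [410.5  84.3] 15.5
138 307 336 [416.2  85.9] 27.3
145 306 336 [418.5  79.9] 28.4
150 306 336 [420.4  75.7] 28.4
160 306 336 [424.3  67.2] 28.6
175 306 336 [430.1  54.2] 28.9
190 305 335 [435.3  40.7] 29.3
200 305 334 [438.9  31.5] 28.6
208 305 334 [442.2  24.2] 28.8
212 305 334 [443.9  20.5] 29.0
214 305 334 [444.8  18.6] 29.0
```

```bash
python3 -c "
from h import *
plan((.432,.050,.06,113.3),(.432,.050,.004,113.3))"
```

```text
pos [0.4306 0.0369 0.1193] head 114.2 -> slide [1.13 0.67 5.93] roll 0.016 t 17.8
pos [0.4306 0.0369 0.1193] head 114.2 -> slide [ 1.12  0.66 11.53] roll 0.016 t 17.8
```

Request:
move_arm([
  [1.1,0.7,3],
  [1.1,0.7,7],
  [1.1,0.7,10],
  [1.1,0.7,11.2],
  [1.1,0.7,11.4],
  [1.1,0.7,11.4],
  [1.1,0.7,11.4],
], roll=[0.02,0.02,0.02,0.02,0.02,0.02,0.02])

```text
time: 18.5
position: [0.433, 0.0493, 0.0063]
tool_rot: [1.733, 2.62, 0.002]
ft_force: [-0.3, 0.3, -0.5]
grip_width: 0.577
grip_force: 0.0
```

Request:
move_arm([
  [0,0,0],
  [0,0,0],
  [0,0,0],
  [0,0,0],
  [0,0,0],
  [0,0,0],
], roll=[0,0,0,0,0,0], gripper=1.5, squeeze=10)

```text
time: 19.1
position: [0.4321, 0.0481, 0.0058]
tool_rot: [1.734, 2.619, -0.001]
ft_force: [-1.1, -1.3, 5.2]
grip_width: 0.32
grip_force: 10.0
```

```bash
python3 -c "
from h import *
plan((.432,.050,.09,113.3),(.526,-.197,.09,89),(.526,-.197,.0105,89))"
```

```text
pos [0.4321 0.0481 0.0058] head 113.0 -> slide [ 0.17  0.06 -8.42] roll -0.006 t 19.1
pos [0.4321 0.0481 0.0058] head 113.0 -> slide [-26.24  -0.92  -8.4 ] roll 0.418 t 19.1
pos [0.4321 0.0481 0.0058] head 113.0 -> slide [-26.23  -0.92  -0.45] roll 0.418 t 19.1
```

Request:
move_arm([
  [0,0,-4],
  [0,0,-8.4],
  [-4,-0.2,-8.4],
  [-8.5,-0.3,-8.4],
  [-13,-0.5,-8.4],
  [-17.5,-0.6,-8.4],
  [-22,-0.8,-8.4],
  [-26.2,-0.9,-8.4],
  [-26.2,-0.9,-8.4],
  [-26.2,-0.9,-8.4],
  [-26.2,-0.9,-8.4],
], roll=[0,0,0.07,0.14,0.21,0.28,0.35,0.42,0.42,0.42,0.42])

```text
time: 20.2
position: [0.5256, -0.1947, 0.0892]
tool_rot: [-2.239, -2.202, -0.0]
ft_force: [-0.4, 0.4, -0.2]
grip_width: 0.317
grip_force: 10.0
```

```bash
python3 look.py w12; python3 - <<'E'
from h import *
im=cv2.imread("pics/w12.png");c=dict(np.load("pics/w12.npz"))
for q in blobs(im,(5,40,60),(22,160,255),(250,100,400,330),150): print("pine",np.round(q.reshape(-1,2).mean(0)),rect(q,c,.095,True))
for q in blobs(im,*COL["blue"],None,200): print("blue",np.round(q.reshape(-1,2).mean(0)),rect(q,c,.004,True),rect(q,c,.013,True))
plan((.526,-.197,.0105,89))
E
```

```text
pine [314. 222.] [ 527.3 -179.4   58.6   28.3   89. ]
pine [325. 319.] [ 534.1 -241.5   99.8   28.4   -1.8]
pine [378. 284.] [ 564.2 -219.2   35.3    6.6  -84.6]
pine [253. 284.] [ 490.3 -218.    35.4    4.5   83.7]
blue [328. 182.] [ 528.6 -188.6   69.1   44.3   89.1] [ 528.6 -186.    66.6   42.7   89.1]
blue [159. 238.] [ 379.6 -232.3   43.8   23.6   89.5] [ 385.  -228.2   42.2   22.8   89.5]
pos [ 0.5257 -0.1946  0.0894] head 89.1 -> slide [-0.25  0.04  7.89] roll 0.001 t 20.2
```

Request:
move_arm([
  [-0.8,0.1,3],
  [-0.8,0.1,6],
  [-0.8,0.1,7.4],
  [-0.8,0.1,7.8],
  [-0.8,0.1,7.9],
  [-0.8,0.1,7.9],
], roll=[0,0,0,0,0,0])

```text
time: 20.85
position: [0.5278, -0.2042, 0.0118]
tool_rot: [2.24, 2.2, 0.001]
ft_force: [0.3, 0.7, 0.3]
grip_width: 0.32
grip_force: 10.0
```

Request:
move_arm([
  [0,0,0],
  [0,0,0],
  [0,0,0],
  [0,0,0],
  [0,0,-4],
  [0,0,-8],
  [0,0,-10],
  [0,0,-10],
], roll=[0,0,0,0,0,0,0,0], gripper=4.2)

```text
time: 21.65
position: [0.5292, -0.205, 0.1142]
tool_rot: [2.238, 2.196, 0.003]
ft_force: [0.3, -0.1, 0.5]
grip_width: 0.481
grip_force: 0.0
```

```bash
python3 look.py w13; python3 - <<'E'
from h import *
im=cv2.imread("pics/w13.png");c=dict(np.load("pics/w13.npz"))
for q in blobs(im,(5,40,60),(22,160,255),(250,80,400,330),150): print("pine",np.round(q.reshape(-1,2).mean(0)),rect(q,c,.012,True))
for q in blobs(im,*COL["blue"],None,100): print("blue",np.round(q.reshape(-1,2).mean(0)),rect(q,c,.004,True),rect(q,c,.013,True))
print(proj([.527,-.196,.012],c,True))
plan((.384,-.222,.12,87))
E
```

```text
pine [312. 188.] [ 529.4 -198.1   73.8   27.7   88.8]
pine [325. 322.] [ 542.9 -337.9  168.6   48.1   -2.3]
blue [311. 178.] [ 528.2 -196.2   84.2   43.7   88.9] [ 528.3 -193.9   81.5   42.3   88.9]
blue [311. 253.] [ 526.9 -269.3   54.8   35.    -1.3] [ 527.  -264.6   53.    33.8   -1.3]
blue [167. 223.] [ 380.9 -233.1   42.4   23.2  -88.8] [ 385.9 -229.7   41.    22.4  -88.8]
blue [358. 195.] [ 572.9 -223.5  129.1   15.6   88.5] [ 571.5 -220.3  124.8   15.    88.5]
[[309.2867489  187.13364756]]
pos [ 0.5278 -0.2048  0.1121] head 88.9 -> slide [ -2.   -14.34  -0.82] roll 0.033 t 21.7
```

Request:
move_arm([
  [-0.5,-3.6,-0.8],
  [-1,-7.2,-0.8],
  [-1.5,-10.8,-0.8],
  [-2,-14.3,-0.8],
  [-2,-14.3,-0.8],
  [-2,-14.3,-0.8],
  [-2,-14.3,-0.8],
], roll=[0.03,0.03,0.03,0.03,0.03,0.03,0.03], gripper=5.0)

```text
time: 22.4
position: [0.384, -0.2212, 0.1182]
tool_rot: [-2.274, -2.167, -0.001]
ft_force: [0.2, 0.5, 0.5]
grip_width: 0.576
grip_force: 0.0
```

```bash
python3 look.py w14; python3 - <<'E'
from h import *
im=cv2.imread("pics/w14.png");c=dict(np.load("pics/w14.npz"))
for q in blobs(im,(100,110,40),(128,255,255),(230,60,400,330),100):
    print("blue",np.round(q.reshape(-1,2).mean(0)),rect(q,c,.013,True))
    P=plane(q,c,.013,True)*1000;print("y range",P[:,1].min().round(),P[:,1].max().round())
plan((.3845,-.222,.007,87))
E
```

```text
blue [315. 191.] [ 386.9 -220.7  104.1   24.8   86.8]
y range -273.0 -168.0
pos [ 0.3843 -0.2211  0.1183] head 87.3 -> slide [-0.1   0.02 11.13] roll 0.005 t 22.4
```

Request:
move_arm([
  [-0.1,0.2,4],
  [-0.1,0.2,8],
  [-0.1,0.2,10.3],
  [-0.1,0.2,11],
  [-0.1,0.2,11],
  [-0.1,0.2,11],
], roll=[0,0,0,0,0,0])

```text
time: 23.05
position: [0.3867, -0.2229, 0.0095]
tool_rot: [2.273, 2.166, 0.001]
ft_force: [0.7, 0.0, 0.8]
grip_width: 0.571
grip_force: 0.0
```

Request:
move_arm([
  [0,0,0],
  [0,0,0],
  [0,0,0],
  [0,0,0],
  [0,0,0],
  [0,0,0],
], roll=[0,0,0,0,0,0], gripper=1.5, squeeze=20)

```text
time: 23.65
position: [0.3855, -0.223, 0.0089]
tool_rot: [2.275, 2.166, -0.001]
ft_force: [-1.5, -0.2, 4.1]
grip_width: 0.295
grip_force: 20.0
```

```bash
python3 -c "
from h import *
# axis mid target: inlay origin (610.9,149.5)+47x ; grip 41 mm along handle
u=np.array([.194,.981]);v=np.array([.981,-.194]);t=np.array([610.5,150])+47*v+41*u;print(t)
x,y=t/1000
plan((.3865,-.222,.09,87),(.52,0,.09,84),(x,y,.09,78.8),(x,y,.0115,78.8))"
```

```text
[664.561 181.103]
pos [ 0.3855 -0.223   0.0089] head 87.2 -> slide [ 0.1   0.1  -8.11] roll 0.003 t 23.6
pos [ 0.3855 -0.223   0.0089] head 87.2 -> slide [22.93 12.34 -8.12] roll 0.056 t 23.6
pos [ 0.3855 -0.223   0.0089] head 87.2 -> slide [41.73 25.89 -8.13] roll 0.146 t 23.6
pos [ 0.3855 -0.223   0.0089] head 87.2 -> slide [41.74 25.89 -0.28] roll 0.146 t 23.6
```

Request:
move_arm([
  [0,0,-4],
  [0,0,-8.1],
  [4.2,1.7,-8.1],
  [8.4,3.4,-8.1],
  [12.5,5.1,-8.1],
  [16.7,6.8,-8.1],
  [21,8.5,-8.1],
  [25,10.3,-8.1],
  [28,13,-8.1],
  [31,16,-8.1],
  [34.5,19,-8.1],
  [38,22.5,-8.1],
  [41.7,25.9,-8.1],
  [41.7,25.9,-8.1],
  [41.7,25.9,-8.1],
  [41.7,25.9,-8.1],
], roll=[0,0,0,0,0,0,0,0.03,0.06,0.09,0.12,0.15,0.15,0.15,0.15,0.15])

```text
time: 25.25
position: [0.6637, 0.1799, 0.0887]
tool_rot: [2.431, 1.989, -0.003]
ft_force: [-0.2, -0.8, -0.4]
grip_width: 0.299
grip_force: 20.0
```

```bash
python3 look.py w15; python3 - <<'E'
from h import *
im=cv2.imread("pics/w15.png");c=dict(np.load("pics/w15.npz"))
for q in blobs(im,(100,110,40),(128,255,255),(230,60,400,330),100): print("blue",np.round(q.reshape(-1,2).mean(0)),rect(q,c,.094,True))
for q in blobs(im,*COL["yellow"],None,60): print("yellow",np.round(q.reshape(-1,2).mean(0)),rect(q,c,.004,True))
plan((.6646,.181,.013,78.8))
s=cams.get_image("side")[:,:,::-1].copy();cv2.imwrite("pics/s2.png",s)
E
```

```text
blue [315. 212.] [669.8 200.   69.9  25.4  77.5]
blue [314. 308.] [657.1 137.7  23.6  18.6 -11.5]
yellow [303. 168.] [667.9 197.   93.2  42.   78.9]
yellow [224. 178.] [592.  213.8  74.   67.9 -29.2]
yellow [223. 189.] [591.4 207.5  30.4  29.   73.3]
pos [0.664  0.1793 0.0892] head 78.5 -> slide [0.2  0.03 7.62] roll -0.005 t 25.3
```

Request:
move_arm([
  [0.2,0,3],
  [0.2,0,5.5],
  [0.2,0,6.8],
  [0.2,0,7.3],
  [0.2,0,7.5],
  [0.2,0,7.5],
], roll=[0,0,0,0,0,0])

```text
time: 25.95
position: [0.6655, 0.1831, 0.0156]
tool_rot: [2.431, 1.989, 0.002]
ft_force: [1.0, 0.9, -1.0]
grip_width: 0.299
grip_force: 20.0
```

Request:
move_arm([
  [-0.1,-0.1,0],
  [-0.1,-0.1,0.15],
  [-0.1,-0.1,0.2],
  [-0.1,-0.1,0.2],
], roll=[0,0,0,0])

```text
time: 26.35
position: [0.6639, 0.1824, 0.0131]
tool_rot: [2.431, 1.99, 0.001]
ft_force: [-0.4, -1.1, 1.7]
grip_width: 0.301
grip_force: 20.0
```

Request:
move_arm([
  [0,0,0],
  [0,0,0],
  [0,0,0],
  [0,0,0],
  [0,0,-4],
  [0,0,-8],
  [0,0,-10],
  [0,0,-10],
], roll=[0,0,0,0,0,0,0,0], gripper=4.5)

```text
time: 27.15
position: [0.6658, 0.1836, 0.1167]
tool_rot: [2.429, 1.988, 0.01]
ft_force: [0.2, -0.2, 0.0]
grip_width: 0.519
grip_force: 0.0
```

```bash
python3 look.py w16; python3 - <<'E'
from h import *
im=cv2.imread("pics/w16.png");c=dict(np.load("pics/w16.npz"))
for q in blobs(im,(100,110,40),(128,255,255),(230,60,400,330),100): print("blue",np.round(q.reshape(-1,2).mean(0)),rect(q,c,.017,True))
for q in blobs(im,*COL["yellow"],None,40): print("yellow",np.round(q.reshape(-1,2).mean(0)),rect(q,c,.004,True))
plan((.50,-.08,.25,60))
E
```

```text
blue [312. 193.] [666.1 184.2 104.1  24.3  78.4]
yellow [312. 189.] [665.2 184.1 119.   42.3  79. ]
yellow [230. 178.] [591.3 213.3  73.3  69.5 -25.8]
yellow [229. 186.] [591.5 207.3  31.   29.4 -26.3]
yellow [228. 244.] [571.8 149.9  58.2   7.2 -14.1]
yellow [270. 311.] [593.8  64.1  33.2  10.2  74.8]
yellow [307. 310.] [633.9  56.3  33.6   3.3  77.8]
yellow [317. 310.] [645.7  53.9  33.6   3.3  78.8]
pos [0.6646 0.1828 0.1142] head 78.6 -> slide [-29.   -10.9  -13.65] roll 0.325 t 27.2
```

Request:
move_arm([
  [0,-3,-3],
  [-1,-7,-6],
  [-3,-10.5,-9],
  [-7.5,-10.9,-12],
  [-12,-10.9,-13.6],
  [-16.5,-10.9,-13.6],
  [-21,-10.9,-13.6],
  [-25.5,-10.9,-13.6],
  [-29,-10.9,-13.6],
  [-29,-10.9,-13.6],
  [-29,-10.9,-13.6],
  [-29,-10.9,-13.6],
], roll=[0,0,0,0.05,0.1,0.15,0.2,0.25,0.32,0.32,0.32,0.32])

```text
time: 28.4
position: [0.4993, -0.0791, 0.2477]
tool_rot: [-2.714, -1.579, 0.001]
ft_force: [-0.2, 0.1, 1.0]
grip_width: 0.518
grip_force: 0.0
```

```bash
python3 look.py w17; python3 - <<'E'
from h import *
w=cv2.imread("pics/w17.png");cw=dict(np.load("pics/w17.npz"))
V={"wrist":(w,cw,True)}
for n in("scene","side"): V[n]=(cams.get_image(n)[:,:,::-1].copy(),cams.get_calibration(n),False)
T=[("driver",(100,110,40),(128,255,255),(666,184),.017,70),("case",*COL["olive"],(570,104),.027,60),
   ("tm",*COL["yellow"],(526,-291),.036,60),("wedge",(5,40,60),(22,160,255),(527,-197),.012,50),
   ("red",*COL["red"],(522,-579),.013,60),("yfl",*COL["yellow"],(591,212),.004,50)]
for n,(im,c,f) in V.items():
    for k,lo,hi,p,z,r in T:
        m=proj([p[0]/1e3,p[1]/1e3,z],c,f)[0]; e=r/1000*300
        e=max(12,int(np.abs(proj([[(p[0]+r)/1e3,p[1]/1e3,z],[p[0]/1e3,(p[1]+r)/1e3,z]],c,f)-m).max()))
        b=[max(0,int(v)) for v in(m[0]-e,m[1]-e,m[0]+e,m[1]+e)]
        q=blobs(im,lo,hi,b,15)
        if q: print(n,k,rect(q[0],c,z,f))
im=V["side"][0]
o=cv2.imread("pics/side0.png")
d=cv2.absdiff(im,o)[300:365,305:350].mean(axis=2);print("red diff px",(d>40).sum())
print(monitor.get_state()["ft_force"],monitor.get_state()["grip_force"])
E
```

```text
wrist case [570.8 100.2  82.3  53.   80.2]
wrist tm [ 532.7 -312.4   27.8    5.2   59. ]
wrist wedge [ 529.8 -200.6   79.3   26.8   89.8]
scene driver [663.5 185.4 100.6  33.1  76.6]
scene case [562.3 108.3  90.2  60.   79.2]
scene tm [ 538.6 -301.6   70.6   37.3  -83.9]
scene wedge [ 524.3 -199.6   87.1   36.   -84.4]
scene yfl [581.4 214.4  72.9  53.8  66. ]
side driver [668.7 188.9  99.6  19.4  80.4]
side case [569.2  91.7  94.9  54.   78.8]
side tm [ 527.1 -290.3  108.3   36.    83.4]
side wedge [ 534.3 -221.5   95.5   42.7   83.5]
red diff px 0
[-1.87432609e-01 -2.32821683e-05  2.53421784e-01] 0.0
```

```bash
python3 -c "
from bench import workorder
print(workorder.close_job())"
```

```text
the job is handed in; nothing more can be done
None
```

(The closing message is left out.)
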